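Set up the hinged punching jig and hold it shut

TASK

Set up the hinged punching jig: lay the tabbed wooden block in the nest with its tab in the notch, swing the guide plate down over it, then put the slim pin from the stand down through the guide plate's front hole into the boss below. Push the pin fully home so that the guide plate is pressed completely shut against its spring pad, and finish while still holding it pressed shut, without letting go. Leave the thick pin and the other things on the table where they are.

Things in the scene. Friction and masses are not known exactly. Their poses are not given: they have to be found in the camera images.
- jig: Lower half of the jig, aluminium, screwed to the table: base plate 200 x 120 x 12 mm. Origin: centre of the underside; x points from the pin boss (front, robot's side) to the hinge (rear), y along the hinge, z up. On it the nest (centre x +15 mm), pin boss (centre x -60 mm, 40 x 50 mm, top at z 38 mm) and two hinge posts (x +80, y +-52 mm).
- nest (a point): Centre of the nest, on the base plate (z 12 mm in the jig frame; axes as the jig). Inside 51 x 51 mm, walls 8 mm thick, 10 mm high; in the front wall (-x) a notch 18 mm wide for the tab. A sprung rubber pad in the floor carries the block 2.5 mm above the base plate; 5 N begin to move it, 15 N push it flush.
- notch (a point): Middle of the notch in the nest's front wall, 29 mm to -x of the nest centre, on top of the base plate.
- boss_hole (a point): Mouth of the pin hole in the boss's top (z 38 mm in the jig frame), 15 mm wide, 26 mm deep.
- guide (a joint): Upper half of the jig: hinged steel guide plate, 8 mm thick, 80 mm wide, reaching 185 mm from its hinge axis. 0 rad: shut (level, underside on boss and block, top at z 46 mm in the jig frame); grows as it opens upward and to the rear; 1.57 upright, starts at 1.85 to 2.1, stop at 2.2. Stiff hinge: stays where left when near upright (2 N at the lip moves it), sinks slowly below about 0.9 rad.
- guide_hinge (a point): On the guide plate's hinge axis (which runs along the jig's y), 80 mm to +x of the jig origin and 42 mm up; the axis lies at mid thickness of the plate.
- guide_lip (a point): Point on the plate's top face (rear face while it stands open), 168 mm from the hinge axis, mid-width: the solid strip beyond the front hole, where it can be pushed with closed fingers. The plate's end is 17 mm farther out.
- guide_hole (a point): Centre of the plate's front hole (15 mm wide, 140 mm from the hinge axis), top face; shut, it is over the boss hole. With the block in, the plate rests ajar at about 0.05 rad until pressed here with about 6 N, and springs back to about 0.02 when let go. The larger hole, 65 mm from the axis, is the punch guide and stays empty.
- block: Pale wooden punching block, 46 x 46 x 26 mm, with a tab 14 mm wide standing 12 mm out of one side (z 2 to 15 mm). Origin: centre of the underside; the tab points along its -x, so seated its axes agree with the jig's. Lower edges stepped in 2 mm. 80 g; lies flat on the table at the left. Grasp across its plain y sides.
- block_tab (a point): Under the tab, on its centre line, 29 mm to -x of the block's origin; seated it is over the notch point.
- stand: Wooden stand fixed to the table at the right, 50 x 140 x 34 mm, with two upright holes 80 mm apart along its y (at y +-40 mm), open through; the pins hang by their collars on its top, lower ends 4 mm above the table; origin: centre of the underside. Which pin stands in which hole varies.
- slim_pin: The pin to use: steel, round, 70 mm tall, upright in the stand. Origin: centre of its lower end; z up along it. Shank 12 mm thick, 30 mm long, end chamfered; then a collar 26 mm wide (z 30 to 34 mm); then a slim straight knob 20 mm wide (z 34 to 70 mm) to grasp. 60 g. Fully home: collar on the shut plate, lower end 16 mm above the jig's underside.
- slim_pin_tip (a point): Centre of the slim pin's lower end.
- thick_pin: The pin to leave: steel, 50 mm tall, shank 17 mm (does not fit), collar 26 mm, squat knob 34 mm wide and 16 mm high. Origin: centre of its lower end.
- discs: Bystander: low stack of pale discs, 75 x 73 x 30 mm; origin under its centre.
- punch: Bystander: dark steel drive punch lying on its side, 105 mm long, 21 mm thick; origin under its centre, length along y.
- masking: Bystander: small masking tape roll, 50 mm wide, 12 mm high; origin under its centre.
- brush: Bystander: glue brush lying flat, 184 mm long; origin under its centre, length along y.
There are look-alikes about, which are no part of the job. Of the things shaped like the block, the wooden one is meant.

How it is judged:
On the way, in this order (a step that is already met when the one before it is completed fails the run):
1. the block sits in the nest, flat, its tab in the notch (horizontal distance between block and nest below 0.004 m and horizontal distance between block_tab and notch below 0.006 m and z of block in the frame of jig below 0.0175 m and angle between block's own z axis and vertical below 0.1 rad), for 0.2 s.
2. the guide plate is swung down onto the block (all of step 1 and value of joint guide below 0.12 rad), for 0.2 s.
3. the slim pin stands through the guide plate in the boss hole (horizontal distance between slim_pin_tip and boss_hole below 0.005 m and angle between slim_pin's own z axis and vertical below 0.15 rad and z of slim_pin_tip in the frame of jig below 0.034 m and value of joint guide below 0.12 rad), for 0.1 s.
At the end, for the whole second after the job is handed in: Block flat in the nest (4 mm), tab in the notch (6 mm); guide plate pressed shut (below 0.012 rad); slim pin upright in the boss hole (5 mm), lower end under 19.5 mm above the jig's underside; the robot still holds or presses the pin or plate with over 2 N (all of step 1 and horizontal distance between slim_pin_tip and boss_hole below 0.005 m and angle between slim_pin's own z axis and vertical below 0.15 rad and value of joint guide below 0.012 rad and z of slim_pin_tip in the frame of jig below 0.0195 m and (contact force between any of the arm, the fingers and slim_pin above 2 N or contact force between any of the arm, the fingers and guide above 2 N)); the arm keeps its last pose, push and grip.
It fails at once if the stack of discs is disturbed (moved more than 3 cm) (distance of discs from where it was at the start of the episode above 0.03 m).
It fails at once if the drive punch is disturbed (moved more than 3 cm) (distance of punch from where it was at the start of the episode above 0.03 m).
It fails at once if the masking tape roll is disturbed (moved more than 3 cm) (distance of masking from where it was at the start of the episode above 0.03 m).
It fails at once if the glue brush is disturbed (moved more than 3 cm) (distance of brush from where it was at the start of the episode above 0.03 m).
It fails at once if the thick pin is moved more than 2 cm (distance of thick_pin from where it was at the start of the episode above 0.02 m).
It also fails if it takes over 70 s, if anything falls off the work surface, if the arm or the gripper's body presses on something with over 40 N, if the wrist force passes 120 N, or if a joint passes its speed limit or range.

ROBOT

A 6-joint arm with a two-finger parallel gripper is mounted at the origin on a cart in front of the work surface, level with it; the furniture and walls round the work are solid. World frame = base frame: x ahead of the robot, y to its left, z up, the work surface at z = 0. Lengths are in m, angles in rad, forces in N, time in s.
With the tool pointing down it reaches from about 0.35 to 0.775 m from the base axis. Payload 7.3 kg.
Tool frame: the origin (TCP) lies at the very end of the fingers, on their centre line; the grasp point (between the pads) lies 19 mm behind it; z points along the fingers, y is the line along which they close (so a half turn about z gives the same grasp; the last joint's range is limited). The gripper opens to 92 mm and grips with 3 to 60 N. Pads are 19 mm wide; open, the fingers measure 130 mm over their backs; the gripper's body (75 mm by 190 mm) begins 47 mm behind the grasp point.
Start: joints at [1.079, 0.342, 1.524, -0, 1.275, -0.146], TCP at [0.178, 0.494, 0.206] pointing down, gripper open.
Joint ranges: [-2.53, 2.53], [-0.77, 2.02], [0.04, 2.7], [-1, 4.14], [0.28, 2.66], [-3.11, 3.11]. Speed limits (rad/s): [2.57, 2.57, 3.14, 3.14, 3.14, 3.14].

INTERFACE

Orientations are given as [roll, pitch, yaw] about the fixed x, y, z axes, in that order (R = Rz(yaw) Ry(pitch) Rx(roll)).
In Python, from cell import robot gives the robot as it stands. The module is installed in compiled form; this text tells all that it offers.
- The arm moves only by the tool arm_command, never from a script. Its argument "moves" is a list of rows, each a list of 3 entries, a list of its own where there are three numbers: the shift along the tool's x, y, z in m, then the turn, a rotation vector about the tool's x, y, z in rad, then the finger opening in m, from 0 to 0.0918. In form: [[[dx, dy, dz], [ax, ay, az], claw], ...]. A call has exactly 5 rows; each row is the pose to reach, as a shift and turn from the pose commanded when the call began, along the tool's axes at that moment; what a row does not reach only later rows make up. A row lasts 1/10 s, in which the tool goes at most 50 mm and 8.59 degrees, less where a joint would pass 70% of its speed; a pose out of reach is approached as far as the arm can. A call with a gripper value outside its range is refused whole. The fingers move at their own pace and stop on an object; "squeeze" is the grip in N (left out, the last holds). Time passes only in rows, so rows that repeat a pose let the fingers close, or fill a call up. It gives the time, the measured TCP pose, the force, the opening and the grip force at its end, in the units of the state.
- robot.observe(): the state, without advancing time (a new reading comes with each control period).
- robot.read_camera(name): name is "scene" or "top"; returns the picture (400x640x3 uint8, red, green, blue); there is no depth.
- robot.camera_model(name): a dict with "fx", "fy", "cx", "cy" (pixels), "R" (3x3) and "t" (3): a world point X has camera coordinates R X + t. Camera axes: x right, y down, z forward; pixel columns grow to the right and rows downward; lengths in m; the calibration is good to about 2 mm. A picture is of the moment at which its call begins. camera_model takes no time and is no camera call.
- robot.hand_in(): hands the job in; it is judged then, once.
The state is a dict: "time": time; "qpos": joint angles; "qvel": joint speeds; "joint_efforts": joint torques, N m; "tool_pos": TCP position; "tool_rot": TCP orientation; "contact_force": force on the tool from outside, world axes, zero at the start; "torque": the same for the moment, N m; "opening": finger opening in m; "grip_force": force on a finger pad.
Only numpy, scipy, OpenCV 4.12 (cv2) and the standard library are available. Lean on these libraries where they do the work, as an engineer would, in place of code of your own. Each camera call takes 0.05 s, during which the arm holds its last target. There are 200 camera calls.

## Working session

There is one attempt and no reset: what is moved stays moved. The work goes in short steps, Python scripts to look and compute and a tool call to move; the robot and the scene stay as the last step left them, time stands still between calls to the robot, and variables do not carry over. Pictures are saved under pics/ and viewed, at most 10 in all, crops included, and the job is handed in when it is done.

Besides the shell and the picture viewer there is one more tool, called after "Call:" as name(argument=value, ...), one argument or row to a line, values as JSON. arm_command: Moves the arm, as the interface text tells. Its arguments: {"type":"object","properties":{"moves":{"type":"array"},"squeeze":{"type":"number"}},"required":["moves"]}

```bash
mkdir -p pics
python3 - <<'E'
from cell import robot
import cv2
for n in("scene","top"):
    cv2.imwrite(f"pics/{n}0.png",robot.read_camera(n)[:,:,::-1]); m=robot.camera_model(n); print(n,m)
o=robot.observe(); print(o)
E
```

```text
scene {'fx': 409.75603236002723, 'fy': 409.75603236002723, 'cx': 319.67211209470054, 'cy': 203.38549027786078, 'R': array([[ 0.85470122, -0.51908293,  0.00622362],
       [-0.39484123, -0.65781978, -0.64138408],
       [ 0.33702555,  0.54573442, -0.76719471]]), 't': array([-0.46890474,  0.27329525,  1.30006166])}
top {'fx': 363.62516328517097, 'fy': 363.62516328517097, 'cx': 321.03911294643893, 'cy': 206.30428438270525, 'R': array([[-0.00344977, -0.99998835, -0.0033758 ],
       [-0.99341671,  0.00381361, -0.11449325],
       [ 0.11450479,  0.0029586 , -0.99341829]]), 't': array([0.01655617, 0.52631427, 0.99441894])}
{'time': 0.1, 'qpos': array([ 1.07902097e+00,  3.42630770e-01,  1.52490626e+00,  1.24481740e-05,
        1.27539574e+00, -1.45986399e-01]), 'qvel': array([-0.00024867, -0.00088346,  0.00031206,  0.00066947, -0.00163562,
       -0.00105251]), 'joint_efforts': array([ 2.51804049e-03, -4.32003701e+01, -2.44695336e+01,  7.19783432e-02,
        5.26324776e-02, -5.10266909e-05]), 'tool_pos': array([0.17772923, 0.49359546, 0.20543136]), 'tool_rot': array([-3.14026853e+00, -2.06721541e-04,  2.79579993e+00]), 'contact_force': array([-0.09531051, -0.51319473,  0.91143683]), 'torque': array([-0.02055338,  0.04670943, -0.01467719]), 'grip_force': 0.0, 'opening': 0.09165851056704834}
```

View pics/scene0.png

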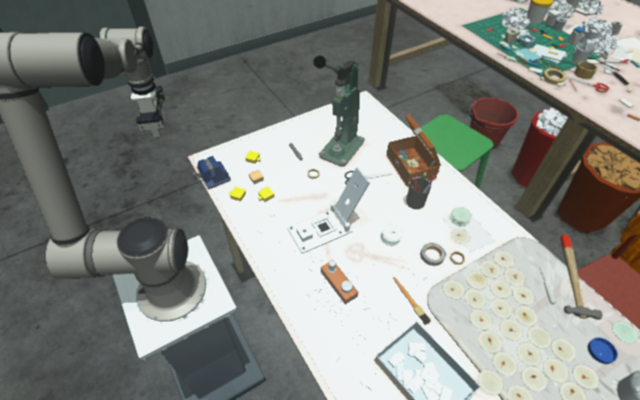

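View pics/top0.png

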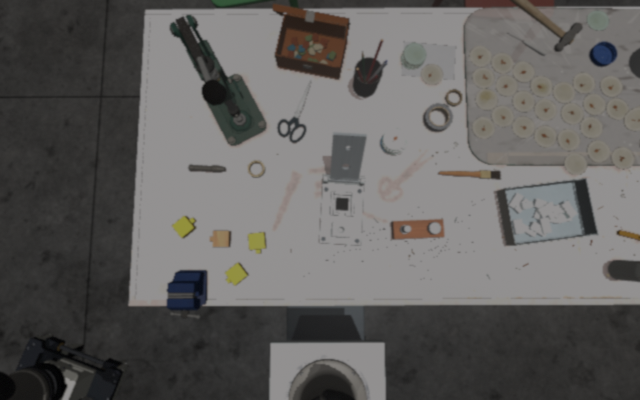

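Overview: the wooden block is at top (221,239) among yellow look-alikes, the jig is around (342,210), and the stand is around (417,229). I'll zoom in on these.

Run:
```python
import cv2,numpy as np
a=cv2.imread("pics/top0.png")
def c(x,y,w,h,s): return cv2.resize(a[y:y+h,x:x+w],None,fx=s,fy=s,interpolation=cv2.INTER_CUBIC)
o=np.zeros((600,800,3),np.uint8)
j=c(305,125,80,125,4.8); o[:600,:384]=j[:600]
b=c(195,220,50,37,8); o[:296,400:800]=b
s=c(382,208,70,42,5.7); o[300:300+s.shape[0],400:400+s.shape[1]]=s[:300,:400]
cv2.imwrite("pics/z1.png",o)
```

```text
(no output)
```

View pics/z1.png

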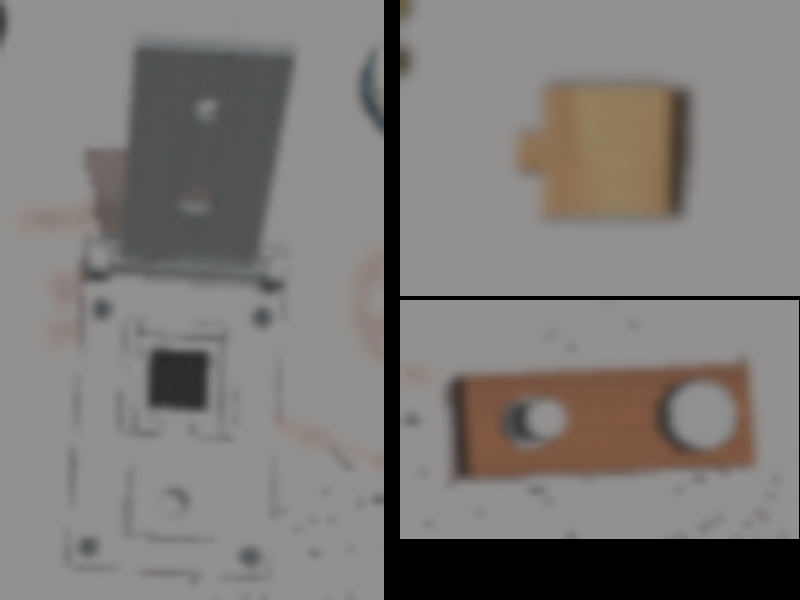

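Run:
```python
import cv2,numpy as np
a=cv2.imread("pics/scene0.png")
def c(x,y,w,h,s): return cv2.resize(a[y:y+h,x:x+w],None,fx=s,fy=s,interpolation=cv2.INTER_CUBIC)
o=np.zeros((600,800,3),np.uint8)
o[:450,:500]=c(283,165,100,90,5)
o[:240,510:798]=c(238,160,36,30,8)
s=c(312,253,50,53,5.6); o[250:250+s.shape[0],510:510+s.shape[1]]=s
cv2.imwrite("pics/z2.png",o)
```

```text
(no output)
```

View pics/z2.png

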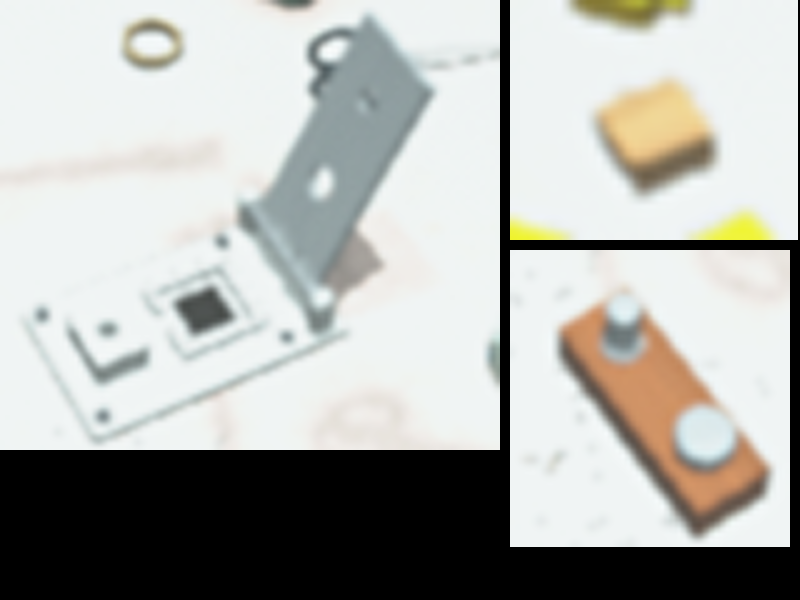

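```bash
cat > fit.py <<'E'
from cell import robot
import numpy as np
from scipy.optimize import least_squares
M={n:robot.camera_model(n) for n in("top","scene")}
def proj(n,X):
    m=M[n]; c=np.atleast_2d(X)@np.array(m["R"]).T+m["t"]
    return np.c_[m["fx"]*c[:,0]/c[:,2]+m["cx"],m["fy"]*c[:,1]/c[:,2]+m["cy"]]
def px(u,v,ox,oy,x0,y0,s): return (x0+(u-ox+.5)/s-.5,y0+(v-oy+.5)/s-.5)
def fit(obs,p0,yaw=True):
    # obs: (cam,(u,v),(x,y,z mm)) ; pose x,y,yaw on table
    def w(p,b):
        b=np.array(b)/1e3; c,s=np.cos(p[2]),np.sin(p[2])
        return [p[0]+c*b[0]-s*b[1],p[1]+s*b[0]+c*b[1],b[2]]
    f=lambda p:np.concatenate([(proj(n,w(p,b))[0]-uv) for n,uv,b in obs])
    g=f if yaw else (lambda q:f([q[0],q[1],p0[2]]))
    r=least_squares(g,p0 if yaw else p0[:2],loss="soft_l1",x_scale=.01)
    return r.x,r.fun.reshape(-1,2)
E
python3 - <<'E'
from fit import *
J=lambda u,v:px(u,v,0,0,305,125,4.8)
B=lambda u,v:px(u,v,400,0,195,220,8)
S=lambda u,v:px(u,v,400,300,382,208,5.7)
j=lambda u,v:px(u,v,0,0,283,165,5)
b=lambda u,v:px(u,v,510,0,238,160,8)
s=lambda u,v:px(u,v,510,250,312,253,5.6)
T,C="top","scene"
jt=[(T,J(180,380),(15,0,14)),(T,J(174,501),(-60,0,38)),(T,J(66,567),(-100,60,12)),(T,J(271,578),(-100,-60,12)),(T,J(126,535),(-80,25,38))]
js=[(C,j(204,310),(15,0,14)),(C,j(109,329),(-60,0,38)),(C,j(22,317),(-100,60,12)),(C,j(97,441),(-100,-60,0)),(C,j(345,332),(100,-60,0))]
bt=[(T,B(547,86),(-23,23,26)),(T,B(675,87),(23,23,26)),(T,B(672,214),(23,-23,26)),(T,B(545,215),(-23,-23,26)),(T,B(518,151),(-35,0,15))]
bs=[(C,b(598,117),(-23,-23,26)),(C,b(675,80),(-23,23,26)),(C,b(715,137),(23,23,26)),(C,b(638,167),(23,-23,26))]
pt=[(T,S(547,419),(0,0,74))]; ps=[(C,s(625,307),(0,0,74))]
np.set_printoptions(precision=4,suppress=True)
for nm,t,c,p0,y in(("jig",jt,js,[.5,0,-.05],1),("block",bt,bs,[.43,.27,-1.57],1),("pin",pt,ps,[.45,-.2,0],0)):
    for k,o in(("top",t),("scene",c),("both",t+c)):
        x,r=fit(o,p0,y); print(nm,k,x,np.abs(r).max(),np.round(r,1).tolist() if k=="both" else "")
E
```

```text
jig top [ 0.5209 -0.0439 -0.0643] 0.5606407505692914 
jig scene [ 0.5221 -0.0421 -0.038 ] 1.4040231596262345 
jig both [ 0.5215 -0.0428 -0.0488] 1.4782746947731482 [[-0.8, -0.4], [-0.1, 0.1], [0.2, 0.0], [-0.2, -0.4], [0.6, -0.1], [-0.3, -0.2], [-0.3, 0.1], [-0.6, -0.9], [-0.1, 1.5], [0.7, 0.6]]
block top [ 0.4375  0.2962 -1.5697] 0.3908009564523809 
block scene [ 0.4375  0.2935 -1.5385] 0.7765276746965526 
block both [ 0.4376  0.2958 -1.5637] 0.8514669094519149 [[-0.1, -0.1], [0.3, -0.4], [0.4, 0.2], [-0.2, 0.2], [0.3, 0.1], [-0.9, -0.8], [0.2, -0.5], [0.5, -0.4], [-0.7, 0.4]]
pin top [ 0.4608 -0.2163] 3.637978807091713e-12 
pin scene [ 0.4622 -0.2164] 5.684341886080801e-13 
pin both [ 0.4613 -0.2164] 0.2342411706747498 [[0.0, -0.2], [-0.2, 0.1]]
```

Run:
```python
from fit import *
import cv2
np.set_printoptions(precision=4,suppress=True)
for n,(x0,y0,w,h),z in(("top",(332,194,21,21),.0145),("scene",(316,220,16,14),.0145)):
    g=cv2.imread(f"pics/{n}0.png",0)[y0:y0+h,x0:x0+w].astype(float)
    bg=np.median(np.r_[g[0],g[-1],g[:,0],g[:,-1]]); W=np.clip(bg-g,0,None); W[W<.45*W.max()]=0
    v,u=np.mgrid[y0:y0+h,x0:x0+w]; c=np.array([(u*W).sum(),(v*W).sum()])/W.sum()
    f=least_squares(lambda p:proj(n,[p[0],p[1],z])[0]-c,[.53,-.04],x_scale=.01)
    print(n,c,bg,f.x)
    # pad orientation
    bw=((W>0)*255).astype(np.uint8); 
    if n=="top": print(cv2.minAreaRect(cv2.findNonZero(cv2.resize(bw,None,fx=8,fy=8))))
# y-line through predicted features at several poses
print(proj("top",[[.4615,-.040,.038],[.5363,-.0437,.0145]]))
```

```text
top [341.6255 203.5291] 136.0 [ 0.536  -0.0443]
((83.5, 79.5), (103.0, 111.0), 90.0)
scene [323.2984 226.6197] 232.0 [ 0.5361 -0.045 ]
[[340.793  229.1252]
 [341.4175 203.4122]]
```

Jig ≈ (0.521, −0.0436, yaw −0.06), block (0.4376, 0.2958, yaw −1.567), slim pin (0.4612, −0.2164) in the left hole. All are consistent in both cameras.

```bash
cat > go.py <<'E'
# python3 go.py x y z yaw : tool-frame shift & turn to a world pose with tool down (from measured)
import sys,numpy as np
from cell import robot
from scipy.spatial.transform import Rotation as R
o=robot.observe(); A=R.from_euler("xyz",o["tool_rot"]); p=np.array(o["tool_pos"])
x=[float(a) for a in sys.argv[1:]]; rp=x[4] if len(x)>4 else 0
B=R.from_euler("xyz",[np.pi,rp,x[3]])
print("t",o["time"],"q",np.round(o["qpos"],2),"F",np.round(o["contact_force"],1),"open",round(o["opening"],4),"grip",o["grip_force"])
print("shift",np.round(A.inv().apply(np.array(x[:3])-p),4),"turn",np.round((A.inv()*B).as_rotvec(),4))
E
python3 go.py .4376 .2958 .1 1.574
```

```text
t 0.1 q [ 1.08  0.34  1.52  0.    1.28 -0.15] F [-0.1 -0.5  0.9] open 0.0917 grip 0.0
shift [-0.3116 -0.0979  0.1055] turn [-1.3000e-03  6.0000e-04  1.2218e+00]
```

Call:
arm_command(
  moves=[
    [[-0.31, -0.098, 0.0], [0, 0, 1.222], 0.07],
    [[-0.31, -0.098, 0.0], [0, 0, 1.222], 0.07],
    [[-0.31, -0.098, 0.0], [0, 0, 1.222], 0.07],
    [[-0.31, -0.098, 0.0], [0, 0, 1.222], 0.07],
    [[-0.31, -0.098, 0.0], [0, 0, 1.222], 0.07],
  ],
)

```text
time: 0.6
tool_pos: [0.3778, 0.3407, 0.2058]
tool_rot: [-3.141, -0.0, 2.04]
contact_force: [-0.4, 1.0, 0.2]
opening: 0.0701
grip_force: 0.0
```

```bash
python3 go.py .4376 .2958 .09 1.574
```

```text
t 0.6 q [0.58 0.31 1.57 0.   1.26 0.11] F [-0.4  1.   0.2] open 0.0701 grip 0.0
shift [-0.0671  0.0331  0.1158] turn [-4.000e-04  0.000e+00  4.658e-01]
```

Call:
arm_command(
  moves=[
    [[-0.067, 0.033, 0.115], [0, 0, 0.466], 0.07],
    [[-0.067, 0.033, 0.115], [0, 0, 0.466], 0.07],
    [[-0.067, 0.033, 0.115], [0, 0, 0.466], 0.07],
    [[-0.067, 0.033, 0.115], [0, 0, 0.466], 0.07],
    [[-0.067, 0.033, 0.115], [0, 0, 0.466], 0.07],
  ],
)

```text
time: 1.1
tool_pos: [0.4363, 0.2977, 0.0909]
tool_rot: [-3.14, 0.0, 1.581]
contact_force: [0.2, -0.5, 0.2]
opening: 0.0698
grip_force: 0.0
```

```bash
python3 go.py .4376 .2958 .012 1.574
```

```text
t 1.1 q [0.45 0.47 1.67 0.   1.   0.44] F [ 0.2 -0.5  0.2] open 0.0698 grip 0.0
shift [-0.0018  0.0014  0.0789] turn [-0.0016  0.0004  0.0072]
```

Call:
arm_command(
  moves=[
    [[-0.002, 0.0, 0.05], [0, 0, 0.007], 0.07],
    [[-0.002, 0.0, 0.079], [0, 0, 0.007], 0.07],
    [[-0.002, 0.0, 0.079], [0, 0, 0.007], 0.07],
    [[-0.002, 0.0, 0.079], [0, 0, 0.007], 0.07],
    [[-0.002, 0.0, 0.079], [0, 0, 0.007], 0.07],
  ],
)

```text
time: 1.6
tool_pos: [0.438, 0.2971, 0.0146]
tool_rot: [3.137, -0.002, 1.575]
contact_force: [0.1, 0.6, 0.3]
opening: 0.0701
grip_force: 0.0
```

Call:
arm_command(
  moves=[
    [[0, 0, 0], [0, 0, 0], 0.04],
    [[0, 0, 0], [0, 0, 0], 0.04],
    [[0, 0, 0], [0, 0, 0], 0.04],
    [[0, 0, 0], [0, 0, 0], 0.04],
    [[0, 0, 0], [0, 0, 0], 0.04],
  ],
  squeeze=20,
)

```text
time: 2.1
tool_pos: [0.4367, 0.2958, 0.0121]
tool_rot: [3.141, -0.0, 1.573]
contact_force: [-0.9, -0.1, -0.4]
opening: 0.0405
grip_force: 0.0
```

```bash
python3 go.py .4376 .2958 .012 1.574; python3 -c "
from cell import robot;print(robot.observe()['tool_pos'])"
```

```text
t 2.1 q [0.45 0.58 1.75 0.   0.81 0.45] F [-0.9 -0.1 -0.4] open 0.0405 grip 0.0
shift [0.     0.0009 0.0001] turn [ 0.0001 -0.0001 -0.0012]
[0.43671351 0.2957782  0.01212488]
```

Closed to 40.5 mm without contact, so the fingers missed the block. I'll look.

Run:
```python
from cell import robot
import cv2,numpy as np
o=np.zeros((600,800,3),np.uint8)
a=robot.read_camera("scene")[:,:,::-1];b=robot.read_camera("top")[:,:,::-1]
cv2.imwrite("pics/scene1.png",a);cv2.imwrite("pics/top1.png",b)
o[:,:400]=cv2.resize(a[100:220,220:300],(400,600),interpolation=2)
o[:,400:]=cv2.resize(b[190:295,180:250],(400,600),interpolation=2)
cv2.imwrite("pics/z3.png",o)
```

```text
(no output)
```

View pics/z3.png

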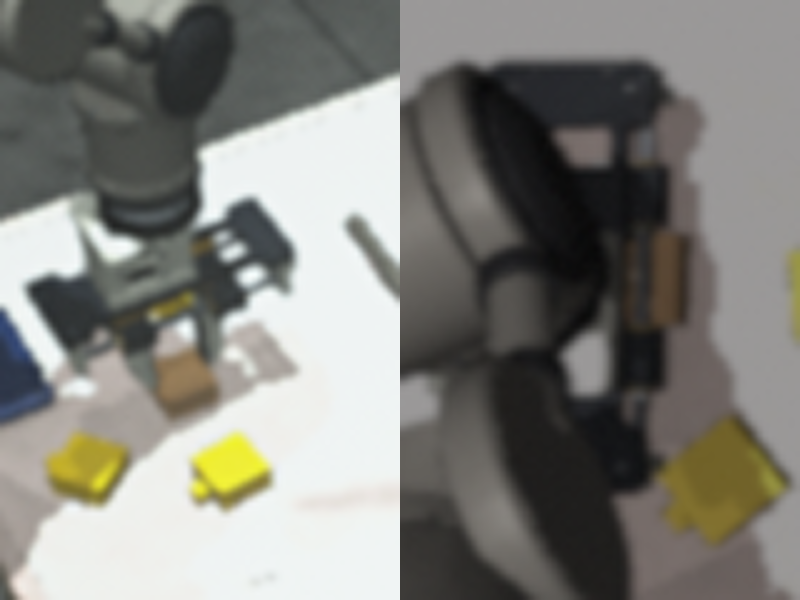

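Run:
```python
from fit import *
o=robot.observe(); print(o["time"],o["tool_pos"],o["opening"],o["grip_force"])
x,y,z=o["tool_pos"]
for n,(x0,y0,s,ox) in(("scene",(220,100,5,0)),("top",(180,190,5.714,400))):
    P=np.array([[x-.02,y,z],[x+.02,y,z],[x,y,z+.06],[.4376,.2958,.026],[.4376,.2728,.026]])
    print(n,np.round((proj(n,P)-[x0,y0])*s+[ox,0]).tolist())
```

```text
2.2 [0.43665929 0.29572565 0.01198169] 0.03973926096268539 0.0
scene [[156.0, 397.0], [202.0, 378.0], [170.0, 333.0], [178.0, 374.0], [191.0, 393.0]]
top [[640.0, 319.0], [643.0, 238.0], [607.0, 275.0], [634.0, 276.0], [680.0, 276.0]]
```

Call:
arm_command(
  moves=[
    [[0, 0, 0], [0, 0, 0], 0.035],
    [[0, 0, 0], [0, 0, 0], 0.03],
    [[0, 0, 0], [0, 0, 0], 0.03],
    [[0, 0, 0], [0, 0, 0], 0.03],
    [[0, 0, 0], [0, 0, 0], 0.03],
  ],
  squeeze=20,
)

```text
time: 2.7
tool_pos: [0.4367, 0.2958, 0.012]
tool_rot: [3.142, -0.0, 1.573]
contact_force: [0.0, 0.0, -0.2]
opening: 0.0299
grip_force: 0.0
```

Run:
```python
from cell import robot
import cv2,numpy as np
o=np.zeros((600,800,3),np.uint8)
a=robot.read_camera("scene")[:,:,::-1];b=robot.read_camera("top")[:,:,::-1]
o[:,:400]=cv2.resize(a[155:190,240:268],(400,600),interpolation=2)[:,:400]
o[:,400:]=cv2.resize(b[200:263,200:242],(400,600),interpolation=2)
cv2.imwrite("pics/z4.png",o)
s=robot.observe();print(s["opening"],s["grip_force"])
```

```text
0.030147208758568505 0.0
```

View pics/z4.png

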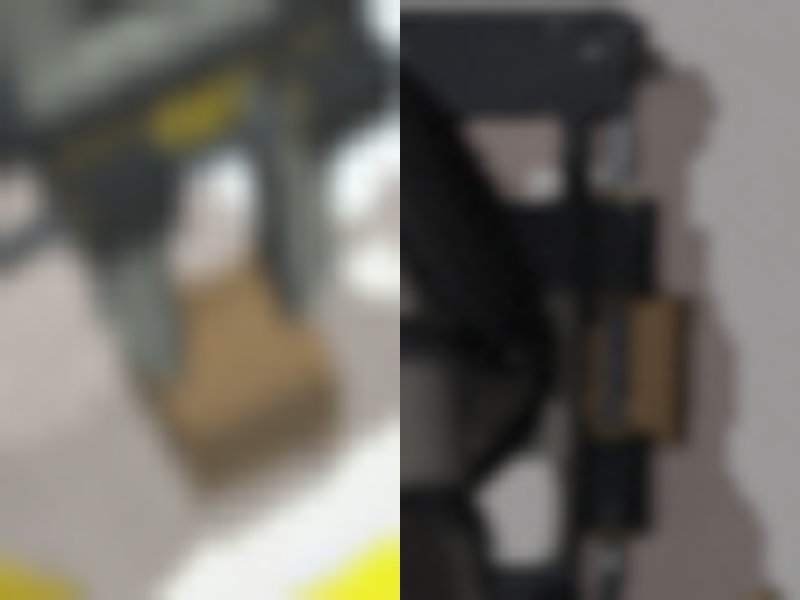

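Call:
arm_command(
  moves=[
    [[0, 0, 0.002], [0, 0, 0], 0.03],
    [[0, 0, 0.004], [0, 0, 0], 0.03],
    [[0, 0, 0.006], [0, 0, 0], 0.03],
    [[0, 0, 0.006], [0, 0, 0], 0.03],
    [[0, 0, 0.006], [0, 0, 0], 0.03],
  ],
)

```text
time: 3.3
tool_pos: [0.4366, 0.2958, 0.0059]
tool_rot: [-3.141, 0.0, 1.573]
contact_force: [0.7, -1.2, 0.6]
opening: 0.0297
grip_force: 0.0
```

Call:
arm_command(
  moves=[
    [[0, 0, -0.05], [0, 0, 0], 0.03],
    [[0, 0, -0.08], [0, 0, 0], 0.03],
    [[0, 0, -0.08], [0, 0, 0], 0.03],
    [[0, 0, -0.08], [0, 0, 0], 0.03],
    [[0, 0, -0.08], [0, 0, 0], 0.03],
  ],
)

```text
time: 3.8
tool_pos: [0.4359, 0.2954, 0.085]
tool_rot: [-3.14, 0.001, 1.573]
contact_force: [0.2, 0.4, 0.1]
opening: 0.0301
grip_force: 0.0
```

Run:
```python
from fit import *
import cv2
o=np.zeros((600,800,3),np.uint8)
a=robot.read_camera("scene")[:,:,::-1];b=robot.read_camera("top")[:,:,::-1]
s=robot.observe();x,y,z=s["tool_pos"];print(s["tool_pos"],s["opening"])
a=cv2.resize(a[130:190,235:275],None,fx=10,fy=10,interpolation=2)
b=cv2.resize(b[200:260,200:240],None,fx=10,fy=10,interpolation=2)
for im,n,off in((a,"scene",(235,130)),(b,"top",(200,200))):
    P=proj(n,[[x-.015,y,z],[x+.015,y,z],[.4376,.2958,.026]])
    for u,v in (P-off+.5)*10: cv2.circle(im,(int(u),int(v)),4,(0,0,255),1)
o[:,:400]=a;o[:,400:]=b
cv2.imwrite("pics/z5.png",o)
```

```text
[0.43585235 0.29534964 0.08474576] 0.03019597837925103
```

View pics/z5.png

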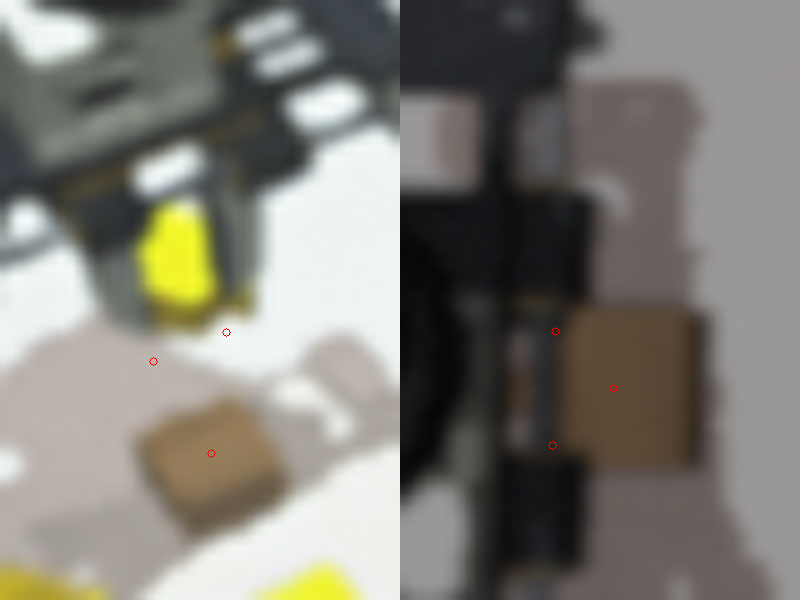

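The calibrated projection puts the reported TCP about 18 mm below where the fingertips appear, although the block's projection is right. I'll probe the block's top gently to measure this offset.

Call:
arm_command(
  moves=[
    [[0, 0, 0.05], [0, 0, 0], 0.03],
    [[0, 0, 0.077], [0, 0, 0], 0.03],
    [[0, 0, 0.077], [0, 0, 0], 0.03],
    [[0, 0, 0.077], [0, 0, 0], 0.03],
    [[0, 0, 0.077], [0, 0, 0], 0.03],
  ],
)

```text
time: 4.4
tool_pos: [0.4363, 0.2956, 0.0084]
tool_rot: [-3.14, 0.0, 1.573]
contact_force: [-0.1, 0.5, -1.1]
opening: 0.0299
grip_force: 0.0
```

Call:
arm_command(
  moves=[
    [[0, 0, 0.001], [0, 0, 0], 0.03],
    [[0, 0, 0.001], [0, 0, 0], 0.03],
    [[0, 0, 0.002], [0, 0, 0], 0.03],
    [[0, 0, 0.002], [0, 0, 0], 0.03],
    [[0, 0, 0.002], [0, 0, 0], 0.03],
  ],
)

```text
time: 4.9
tool_pos: [0.4367, 0.2958, 0.0071]
tool_rot: [3.141, -0.0, 1.573]
contact_force: [-0.8, 0.2, 0.3]
opening: 0.0301
grip_force: 0.0
```

Call:
arm_command(
  moves=[
    [[0, 0, 0.001], [0, 0, 0], 0.03],
    [[0, 0, 0.001], [0, 0, 0], 0.03],
    [[0, 0, 0.002], [0, 0, 0], 0.03],
    [[0, 0, 0.002], [0, 0, 0], 0.03],
    [[0, 0, 0.002], [0, 0, 0], 0.03],
  ],
)

```text
time: 5.4
tool_pos: [0.4367, 0.2958, 0.0056]
tool_rot: [3.141, -0.0, 1.573]
contact_force: [-0.8, -0.7, 6.2]
opening: 0.0301
grip_force: 2.7
```

Contact at reported z ≈ 0.006 on a 26 mm top, so the true fingertips sit 20 mm above the reported TCP. I'll apply that correction everywhere.

Call:
arm_command(
  moves=[
    [[0, 0.001, -0.03], [0, 0, 0], 0.03],
    [[0, 0.001, -0.03], [0, 0, 0], 0.07],
    [[0, 0.001, -0.03], [0, 0, 0], 0.07],
    [[0, 0.001, -0.03], [0, 0, 0], 0.07],
    [[0, 0.001, -0.03], [0, 0, 0], 0.07],
  ],
)

```text
time: 5.9
tool_pos: [0.4371, 0.2955, 0.0343]
tool_rot: [-3.14, 0.001, 1.573]
contact_force: [0.3, -0.4, -0.0]
opening: 0.0577
grip_force: 0.0
```

Call:
arm_command(
  moves=[
    [[0, 0, 0.02], [0, 0, 0], 0.07],
    [[0, 0, 0.043], [0, 0, 0], 0.07],
    [[0, 0, 0.043], [0, 0, 0], 0.07],
    [[0, 0, 0.043], [0, 0, 0], 0.07],
    [[0, 0, 0.043], [0, 0, 0], 0.07],
  ],
)

```text
time: 6.4
tool_pos: [0.4382, 0.296, -0.0073]
tool_rot: [3.141, -0.001, 1.573]
contact_force: [-1.1, -0.7, 0.6]
opening: 0.0697
grip_force: 0.0
```

Call:
arm_command(
  moves=[
    [[0, 0, 0], [0, 0, 0], 0.05],
    [[0, 0, 0], [0, 0, 0], 0.04],
    [[0, 0, 0], [0, 0, 0], 0.03],
    [[0, 0, 0], [0, 0, 0], 0.03],
    [[0, 0, 0], [0, 0, 0], 0.03],
  ],
  squeeze=20,
)

```text
time: 6.9
tool_pos: [0.4379, 0.2959, -0.0076]
tool_rot: [3.141, -0.0, 1.573]
contact_force: [0.1, -0.5, 2.9]
opening: 0.0458
grip_force: 20.0
```

Call:
arm_command(
  moves=[
    [[0, 0, -0.04], [0, 0, 0], 0.03],
    [[0, 0, -0.08], [0, 0, 0], 0.03],
    [[0, 0, -0.1], [0, 0, 0], 0.03],
    [[0, 0, -0.1], [0, 0, 0], 0.03],
    [[0, 0, -0.1], [0, 0, 0], 0.03],
  ],
)

```text
time: 7.4
tool_pos: [0.4372, 0.2956, 0.0914]
tool_rot: [-3.141, 0.0, 1.573]
contact_force: [0.4, -1.2, -2.0]
opening: 0.0458
grip_force: 20.0
```

```bash
python3 go.py .536 -.0445 .09 3.08
```

```text
t 7.4 q [0.45 0.47 1.67 0.   1.   0.45] F [ 0.4 -1.2 -2. ] open 0.0458 grip 19.99962329864502
shift [-0.3402  0.0981  0.0015] turn [-6.0000e-04 -3.0000e-04 -1.5072e+00]
```

Call:
arm_command(
  moves=[
    [[-0.34, 0.098, 0], [0, 0, -1.507], 0.03],
    [[-0.34, 0.098, 0], [0, 0, -1.507], 0.03],
    [[-0.34, 0.098, 0], [0, 0, -1.507], 0.03],
    [[-0.34, 0.098, 0], [0, 0, -1.507], 0.03],
    [[-0.34, 0.098, 0], [0, 0, -1.507], 0.03],
  ],
)

```text
time: 7.9
tool_pos: [0.4992, 0.0816, 0.09]
tool_rot: [-3.139, -0.002, 2.243]
contact_force: [0.1, -0.7, -1.3]
opening: 0.0458
grip_force: 20.0
```

```bash
python3 go.py .536 -.0445 .09 3.08
```

```text
t 7.9 q [ 0.01  0.44  1.73  0.    0.97 -0.66] F [ 0.1 -0.7 -1.3] open 0.0458 grip 19.99810427427292
shift [-0.1216 -0.0496 -0.0002] turn [-0.0017 -0.0035 -0.8374]
```

Call:
arm_command(
  moves=[
    [[-0.122, -0.05, 0], [0, 0, -0.837], 0.03],
    [[-0.122, -0.05, 0], [0, 0, -0.837], 0.03],
    [[-0.122, -0.05, 0], [0, 0, -0.837], 0.03],
    [[-0.122, -0.05, 0], [0, 0, -0.837], 0.03],
    [[-0.122, -0.05, 0], [0, 0, -0.837], 0.03],
  ],
)

```text
time: 8.4
tool_pos: [0.5351, -0.0449, 0.0895]
tool_rot: [3.141, -0.004, 2.963]
contact_force: [-0.5, -0.0, -0.5]
opening: 0.0461
grip_force: 20.0
```

```bash
python3 go.py .536 -.0445 .03 3.08
```

```text
t 8.4 q [-0.23  0.49  1.65  0.    1.01 -1.62] F [-0.5 -0.  -0.5] open 0.0461 grip 19.99535858631134
shift [-0.001   0.0005  0.0595] turn [ 0.0006 -0.0043 -0.1174]
```

Call:
arm_command(
  moves=[
    [[-0.001, 0.0005, 0.03], [0, 0, -0.118], 0.03],
    [[-0.001, 0.0005, 0.06], [0, 0, -0.118], 0.03],
    [[-0.001, 0.0005, 0.066], [0, 0, -0.118], 0.03],
    [[-0.001, 0.0005, 0.066], [0, 0, -0.118], 0.03],
    [[-0.001, 0.0005, 0.066], [0, 0, -0.118], 0.03],
  ],
)

```text
time: 8.9
tool_pos: [0.5377, -0.0432, 0.0263]
tool_rot: [3.142, 0.0, 3.077]
contact_force: [-1.1, -0.7, -0.1]
opening: 0.0459
grip_force: 20.0
```

```bash
python3 go.py .536 -.0445 .0065 3.08;python3 - <<'E'
from cell import robot
import cv2,numpy as np
o=np.zeros((600,800,3),np.uint8)
a=robot.read_camera("scene")[:,:,::-1];b=robot.read_camera("top")[:,:,::-1]
cv2.imwrite("pics/s6.png",a);cv2.imwrite("pics/t6.png",b)
o[:,:400]=cv2.resize(a[190:250,300:340],(400,600),interpolation=2)
o[:,400:]=cv2.resize(b[185:245,320:360],(400,600),interpolation=2)
cv2.imwrite("pics/z6.png",o)
E
```

```text
t 8.9 q [-0.22  0.58  1.7   0.    0.86 -1.73] F [-1.1 -0.7 -0.1] open 0.0459 grip 19.99969393014908
shift [ 0.0016 -0.0014  0.0198] turn [ 0.      0.0003 -0.0027]
```

View pics/z6.png

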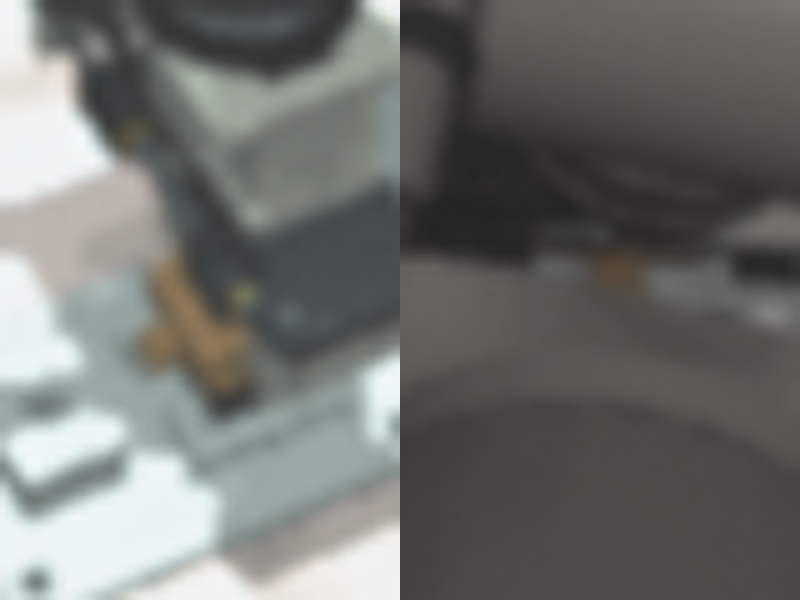

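Block held over the nest with its tab facing front (scene crop: block at about (200,340), tab at (160,345)). I'll descend gently.

Call:
arm_command(
  moves=[
    [[0.0016, -0.0014, 0.004], [0, 0, 0], 0.03],
    [[0.0016, -0.0014, 0.007], [0, 0, 0], 0.03],
    [[0.0016, -0.0014, 0.01], [0, 0, 0], 0.03],
    [[0.0016, -0.0014, 0.013], [0, 0, 0], 0.03],
    [[0.0016, -0.0014, 0.013], [0, 0, 0], 0.03],
  ],
)

```text
time: 9.5
tool_pos: [0.5354, -0.0444, 0.0125]
tool_rot: [3.141, -0.001, 3.077]
contact_force: [0.1, -0.7, -0.5]
opening: 0.0458
grip_force: 20.0
```

Call:
arm_command(
  moves=[
    [[0, 0, 0.002], [0, 0, 0], 0.03],
    [[0, 0, 0.004], [0, 0, 0], 0.03],
    [[0, 0, 0.006], [0, 0, 0], 0.03],
    [[0, 0, 0.006], [0, 0, 0], 0.03],
    [[0, 0, 0.006], [0, 0, 0], 0.03],
  ],
)

```text
time: 10.0
tool_pos: [0.5362, -0.0446, 0.007]
tool_rot: [-3.142, 0.001, 3.077]
contact_force: [2.6, -0.6, -1.5]
opening: 0.0457
grip_force: 20.0
```

```bash
python3 go.py .536 -.0445 .0065 3.08
```

```text
t 10.0 q [-0.23  0.6   1.72  0.    0.82 -1.73] F [ 2.6 -0.6 -1.5] open 0.0457 grip 19.999412298202515
shift [0.0002 0.0001 0.0005] turn [-0.      0.001  -0.0026]
```

Call:
arm_command(
  moves=[
    [[-0.0005, 0, 0.001], [0, 0, 0], 0.03],
    [[-0.0005, 0, 0.001], [0, 0, 0], 0.03],
    [[-0.0005, 0, 0.001], [0, 0, 0], 0.03],
    [[-0.0005, 0, 0.001], [0, 0, 0], 0.03],
    [[-0.0005, 0, 0.001], [0, 0, 0], 0.03],
  ],
)

```text
time: 10.5
tool_pos: [0.5362, -0.0446, 0.0064]
tool_rot: [-3.142, 0.0, 3.077]
contact_force: [-0.6, -0.2, 6.1]
opening: 0.046
grip_force: 20.0
```

Call:
arm_command(
  moves=[
    [[0, 0, 0.001], [0, 0, 0], 0.03],
    [[0, 0, 0.001], [0, 0, 0], 0.03],
    [[0, 0, 0.001], [0, 0, 0], 0.03],
    [[0, 0, 0.001], [0, 0, 0], 0.03],
    [[0, 0, 0.001], [0, 0, 0], 0.03],
  ],
)

```text
time: 11.0
tool_pos: [0.5362, -0.0446, 0.0057]
tool_rot: [-3.142, 0.0, 3.078]
contact_force: [-1.3, -0.8, 8.9]
opening: 0.0456
grip_force: 20.0
```

Seated on the pad at the expected height. I'll release, retract, and work out the plate angle.

Call:
arm_command(
  moves=[
    [[0, 0, -0.0015], [0, 0, 0], 0.06],
    [[0, 0, -0.0015], [0, 0, 0], 0.06],
    [[0, 0, -0.0015], [0, 0, 0], 0.06],
    [[0, 0, -0.02], [0, 0, 0], 0.06],
    [[0, 0, -0.06], [0, 0, 0], 0.06],
  ],
)

```text
time: 11.5
tool_pos: [0.5336, -0.044, 0.0626]
tool_rot: [3.14, -0.008, 3.077]
contact_force: [-0.5, 0.3, 0.4]
opening: 0.0598
grip_force: 0.0
```

Call:
arm_command(
  moves=[
    [[0.02, 0, -0.05], [0, 0, 0], 0.0],
    [[0.02, 0, -0.1], [0, 0, 0], 0.0],
    [[0.02, 0, -0.15], [0, 0, 0], 0.0],
    [[0.02, 0, -0.19], [0, 0, 0], 0.0],
    [[0.02, 0, -0.19], [0, 0, 0], 0.0],
  ],
)

```text
time: 12.0
tool_pos: [0.5189, -0.0438, 0.2613]
tool_rot: [-3.14, 0.012, 3.078]
contact_force: [0.8, -0.2, -0.7]
opening: 0.024
grip_force: 0.0
```

```bash
python3 - <<'E'
from fit import *
c,s=np.cos(-.06),np.sin(-.06)
for th in(1.8,1.85,1.9,1.95,2,2.05,2.1):
    X=.08-.185*np.cos(th);Z=.042+.185*np.sin(th)
    P=[[.521+c*X-s*y,-.0436+s*X+c*y,Z] for y in(.04,-.04)]
    t=(proj("top",P)-[305,125]+.5)*4.8;q=(proj("scene",P)-[283,165]+.5)*5
    print(th,np.round([X,Z],3),np.round(t).tolist(),np.round(q).tolist())
E
python3 go.py .712 -.055 .255 3.08
```

```text
1.8 [0.122 0.222] [[130.0, 104.0], [295.0, 113.0]] [[323.0, 16.0], [387.0, 96.0]]
1.85 [0.131 0.22 ] [[131.0, 88.0], [295.0, 96.0]] [[334.0, 14.0], [398.0, 94.0]]
1.9 [0.14  0.217] [[132.0, 72.0], [295.0, 80.0]] [[346.0, 13.0], [410.0, 92.0]]
1.95 [0.148 0.214] [[132.0, 56.0], [295.0, 65.0]] [[357.0, 12.0], [421.0, 91.0]]
2 [0.157 0.21 ] [[133.0, 42.0], [295.0, 51.0]] [[367.0, 12.0], [432.0, 90.0]]
2.05 [0.165 0.206] [[134.0, 28.0], [295.0, 37.0]] [[377.0, 12.0], [442.0, 90.0]]
2.1 [0.173 0.202] [[134.0, 16.0], [294.0, 24.0]] [[387.0, 13.0], [452.0, 90.0]]
t 12.0 q [-0.23  0.29  1.45  0.    1.39 -1.74] F [ 0.8 -0.2 -0.7] open 0.024 grip 0.0
shift [-0.1933  0.0012  0.0086] turn [-0.0019  0.0118 -0.0024]
```

Call:
arm_command(
  moves=[
    [[-0.05, 0.001, 0.0], [0, 0.012, -0.002], 0.0],
    [[-0.1, 0.001, 0.0], [0, 0.012, -0.002], 0.0],
    [[-0.15, 0.001, 0.0], [0, 0.012, -0.002], 0.0],
    [[-0.205, 0.001, 0.0], [0, 0.012, -0.002], 0.0],
    [[-0.205, 0.001, 0.0], [0, 0.012, -0.002], 0.0],
  ],
)

```text
time: 12.5
tool_pos: [0.7247, -0.0558, 0.2471]
tool_rot: [3.141, -0.018, 3.08]
contact_force: [-1.1, 0.4, -0.6]
opening: 0.0003
grip_force: 0.0
```

```bash
python3 go.py .725 -.056 .165 3.08
```

```text
t 12.5 q [-0.18  0.75  0.71 -0.    1.7  -1.69] F [-1.1  0.4 -0.6] open 0.0003 grip 0.0
shift [-0.0018 -0.0002  0.0821] turn [ 0.0011 -0.0182 -0.0004]
```

Call:
arm_command(
  moves=[
    [[0, 0, 0.04], [0, -0.018, 0], 0.0],
    [[0, 0, 0.075], [0, -0.018, 0], 0.0],
    [[0, 0, 0.075], [0, -0.018, 0], 0.0],
    [[0, 0, 0.075], [0, -0.018, 0], 0.0],
    [[0, 0, 0.075], [0, -0.018, 0], 0.0],
  ],
)

```text
time: 13.0
tool_pos: [0.7209, -0.0555, 0.1829]
tool_rot: [-3.141, 0.01, 3.079]
contact_force: [0.8, -0.4, 0.5]
opening: 0.0004
grip_force: 0.0
```

```bash
cat > arc.py <<'E'
# tip centre path (true tip = reported + 20 mm in z) on plate's top face at radius r, from current pose
import sys,numpy as np
from cell import robot
from scipy.spatial.transform import Rotation as R
o=robot.observe(); A=R.from_euler("xyz",o["tool_rot"]); p=np.array(o["tool_pos"])
print(o["time"],np.round(p,4),np.round(o["contact_force"],1))
B=R.from_euler("xyz",[np.pi,0,3.08])
c,s=np.cos(-.06),np.sin(-.06); r=float(sys.argv[1])
for th in map(float,sys.argv[2:]):
    X=.08-r*np.cos(th)+.004*np.sin(th)+.0095; Z=.042+r*np.sin(th)+.004*np.cos(th)  # front lower corner on the face
    w=np.array([.521+c*X,-.0436+s*X,Z-.020])
    print(th,np.round(w,3),np.round(A.inv().apply(w-p),4))
print((A.inv()*B).as_rotvec().round(4))
E
python3 arc.py .165 1.8 1.7 1.57 1.45 1.3 1.15 1 .85 .7
```

```text
13.0 [ 0.7209 -0.0555  0.1829] [ 0.8 -0.4  0.5]
1.8 [ 0.652 -0.051  0.182] [ 0.0694 -0.0002  0.0005]
1.7 [ 0.636 -0.05   0.185] [ 0.0855 -0.0003 -0.003 ]
1.57 [ 0.614 -0.049  0.187] [ 0.1068 -0.0003 -0.0051]
1.45 [ 0.594 -0.048  0.186] [ 0.1266 -0.0003 -0.0046]
1.3 [ 0.57  -0.047  0.182] [ 0.151  -0.0004 -0.0006]
1.15 [ 0.547 -0.045  0.174] [ 0.1746 -0.0004  0.0069]
1.0 [ 0.525 -0.044  0.163] [ 0.1967 -0.0005  0.0179]
0.85 [ 0.505 -0.043  0.149] [ 0.217  -0.0005  0.0321]
0.7 [ 0.487 -0.042  0.131] [ 0.2349 -0.0005  0.0492]
[-0.0004  0.0102 -0.0005]
```

Call:
arm_command(
  moves=[
    [[0.025, 0, -0.003], [0, 0, 0], 0.0],
    [[0.05, 0, -0.006], [0, 0, 0], 0.0],
    [[0.07, 0, -0.008], [0, 0, 0], 0.0],
    [[0.09, 0, -0.01], [0, 0, 0], 0.0],
    [[0.11, 0, -0.012], [0, 0, 0], 0.0],
  ],
)

```text
time: 13.5
tool_pos: [0.6107, -0.0487, 0.1945]
tool_rot: [-3.141, 0.012, 3.079]
contact_force: [1.3, -0.2, 0.0]
opening: 0.0004
grip_force: 0.4
```

```bash
python3 arc.py .165 1.57 1.45 1.3 1.15 1 .85 .7 .55 .4
```

```text
13.5 [ 0.6107 -0.0487  0.1945] [ 1.3 -0.2  0. ]
1.57 [ 0.614 -0.049  0.187] [-0.0034 -0.0003  0.0076]
1.45 [ 0.594 -0.048  0.186] [ 0.0164 -0.0003  0.008 ]
1.3 [ 0.57  -0.047  0.182] [ 0.0408 -0.0004  0.012 ]
1.15 [ 0.547 -0.045  0.174] [ 0.0643 -0.0004  0.0195]
1.0 [ 0.525 -0.044  0.163] [ 0.0865 -0.0004  0.0305]
0.85 [ 0.505 -0.043  0.149] [ 0.1068 -0.0005  0.0447]
0.7 [ 0.487 -0.042  0.131] [ 0.1247 -0.0005  0.0617]
0.55 [ 0.472 -0.041  0.112] [ 0.1399 -0.0005  0.0812]
0.4 [ 0.46 -0.04  0.09] [ 0.152  -0.0005  0.1028]
[-0.0007  0.0118 -0.0005]
```

Call:
arm_command(
  moves=[
    [[0.016, 0, 0.008], [0, 0.012, 0], 0.0],
    [[0.04, 0, 0.012], [0, 0.012, 0], 0.0],
    [[0.053, 0, 0.016], [0, 0.012, 0], 0.0],
    [[0.065, 0, 0.02], [0, 0.012, 0], 0.0],
    [[0.076, 0, 0.025], [0, 0.012, 0], 0.0],
  ],
)

```text
time: 14.0
tool_pos: [0.5355, -0.0441, 0.1687]
tool_rot: [-3.141, -0.0, 3.079]
contact_force: [1.3, -0.5, 0.1]
opening: 0.0005
grip_force: 0.2
```

```bash
python3 arc.py .165 1.15 1 .85 .7 .55 .4 .25 .1
```

```text
14.0 [ 0.5355 -0.0441  0.1687] [ 1.3 -0.5  0.1]
1.15 [ 0.547 -0.045  0.174] [-0.0113 -0.0003 -0.0055]
1.0 [ 0.525 -0.044  0.163] [ 0.0108 -0.0004  0.0057]
0.85 [ 0.505 -0.043  0.149] [ 0.0309 -0.0004  0.0201]
0.7 [ 0.487 -0.042  0.131] [ 0.0486 -0.0004  0.0373]
0.55 [ 0.472 -0.041  0.112] [ 0.0635 -0.0005  0.0571]
0.4 [ 0.46 -0.04  0.09] [ 0.0754 -0.0005  0.0788]
0.25 [ 0.452 -0.039  0.067] [ 0.0838 -0.0005  0.102 ]
0.1 [ 0.447 -0.039  0.042] [ 0.0887 -0.0005  0.1263]
[-0.0008 -0.0001 -0.0006]
```

Call:
arm_command(
  moves=[
    [[0.01, 0, 0.006], [0, 0, 0], 0.0],
    [[0.02, 0, 0.013], [0, 0, 0], 0.0],
    [[0.031, 0, 0.021], [0, 0, 0], 0.0],
    [[0.04, 0, 0.03], [0, 0, 0], 0.0],
    [[0.049, 0, 0.038], [0, 0, 0], 0.0],
  ],
)

```text
time: 14.5
tool_pos: [0.4866, -0.0411, 0.1304]
tool_rot: [-3.141, -0.001, 3.079]
contact_force: [0.2, 0.2, 0.3]
opening: 0.0007
grip_force: 0.1
```

Call:
arm_command(
  moves=[
    [[0.008, 0, 0.01], [0, 0, 0], 0.0],
    [[0.015, 0, 0.02], [0, 0, 0], 0.0],
    [[0.021, 0, 0.031], [0, 0, 0], 0.0],
    [[0.027, 0, 0.042], [0, 0, 0], 0.0],
    [[0.031, 0, 0.053], [0, 0, 0], 0.0],
  ],
)

```text
time: 15.0
tool_pos: [0.4557, -0.0393, 0.0773]
tool_rot: [-3.141, -0.001, 3.079]
contact_force: [0.4, -1.0, -0.1]
opening: 0.0006
grip_force: 0.0
```

```bash
python3 arc.py .165  .55 .4 .25 .1 .05 .02
```

```text
15.0 [ 0.4557 -0.0393  0.0773] [ 0.4 -1.  -0.1]
0.55 [ 0.472 -0.041  0.112] [-0.0164 -0.0004 -0.0344]
0.4 [ 0.46 -0.04  0.09] [-0.0046 -0.0004 -0.0127]
0.25 [ 0.452 -0.039  0.067] [ 0.0039 -0.0004  0.0106]
0.1 [ 0.447 -0.039  0.042] [ 0.0088 -0.0004  0.0348]
0.05 [ 0.446 -0.039  0.034] [ 0.0096 -0.0004  0.043 ]
0.02 [ 0.446 -0.039  0.029] [ 0.0099 -0.0004  0.048 ]
[-0.0009 -0.0009 -0.0006]
```

Call:
arm_command(
  moves=[
    [[0.004, 0, 0.011], [0, 0, 0], 0.0],
    [[0.007, 0, 0.022], [0, 0, 0], 0.0],
    [[0.009, 0, 0.032], [0, 0, 0], 0.0],
    [[0.009, 0, 0.037], [0, 0, 0], 0.0],
    [[0.009, 0, 0.04], [0, 0, 0], 0.0],
  ],
)

```text
time: 15.5
tool_pos: [0.4456, -0.0384, 0.0358]
tool_rot: [-3.141, -0.005, 3.079]
contact_force: [-0.2, 0.4, 0.3]
opening: 0.0004
grip_force: 0.0
```

Call:
arm_command(
  moves=[
    [[0, 0, 0.002], [0, 0, 0], 0.0],
    [[0, 0, 0.003], [0, 0, 0], 0.0],
    [[0, 0, 0.003], [0, 0, 0], 0.0],
    [[0, 0, 0.003], [0, 0, 0], 0.0],
    [[0, 0, 0.003], [0, 0, 0], 0.0],
  ],
)

```text
time: 16.0
tool_pos: [0.445, -0.0383, 0.0326]
tool_rot: [-3.142, -0.005, 3.079]
contact_force: [0.9, 0.2, 0.2]
opening: 0.0007
grip_force: 0.4
```

Call:
arm_command(
  moves=[
    [[0, 0, 0.001], [0, 0.005, 0], 0.0],
    [[0, 0, 0.002], [0, 0.005, 0], 0.0],
    [[0, 0, 0.002], [0, 0.005, 0], 0.0],
    [[0, 0, 0.002], [0, 0.005, 0], 0.0],
    [[0, 0, 0.002], [0, 0.005, 0], 0.0],
  ],
)

```text
time: 16.5
tool_pos: [0.4447, -0.0382, 0.0304]
tool_rot: [3.141, -0.011, 3.079]
contact_force: [-0.3, -0.2, 0.9]
opening: 0.0004
grip_force: 0.2
```

Call:
arm_command(
  moves=[
    [[0, 0, 0.001], [0, 0, 0], 0.0],
    [[0, 0, 0.002], [0, 0, 0], 0.0],
    [[0, 0, 0.002], [0, 0, 0], 0.0],
    [[0, 0, 0.002], [0, 0, 0], 0.0],
    [[0, 0, 0.002], [0, 0, 0], 0.0],
  ],
)

```text
time: 17.0
tool_pos: [0.4447, -0.0382, 0.0284]
tool_rot: [3.141, -0.011, 3.079]
contact_force: [0.2, 0.2, 1.4]
opening: 0.0005
grip_force: 0.4
```

Call:
arm_command(
  moves=[
    [[0, 0, 0.001], [0, -0.011, 0], 0.0],
    [[0, 0, 0.002], [0, -0.011, 0], 0.0],
    [[0, 0, 0.002], [0, -0.011, 0], 0.0],
    [[0, 0, 0.002], [0, -0.011, 0], 0.0],
    [[0, 0, 0.002], [0, -0.011, 0], 0.0],
  ],
)

```text
time: 17.5
tool_pos: [0.4449, -0.0382, 0.0265]
tool_rot: [3.142, 0.0, 3.08]
contact_force: [1.3, -0.2, 2.1]
opening: 0.0004
grip_force: 1.1
```

Call:
arm_command(
  moves=[
    [[0, 0, -0.03], [0, 0, 0], 0.0],
    [[0, 0, -0.08], [0, 0, 0], 0.0],
    [[0, 0, -0.12], [0, 0, 0], 0.05],
    [[-0.01, 0.05, -0.12], [0, 0, 0], 0.05],
    [[-0.01, 0.1, -0.12], [0, 0, 0], 0.05],
  ],
)

```text
time: 18.0
tool_pos: [0.4625, 0.0599, 0.1478]
tool_rot: [3.141, 0.004, 3.075]
contact_force: [0.9, 0.4, -0.5]
opening: 0.02
grip_force: 0.0
```

```bash
python3 go.py .4612 -.2164 .10 3.08
```

```text
t 18.0 q [-0.04  0.29  1.77  0.    1.07 -1.54] F [ 0.9  0.4 -0.5] open 0.02 grip 0.0
shift [-0.0168 -0.2758  0.0479] turn [ 0.0001  0.0039 -0.0049]
```

Call:
arm_command(
  moves=[
    [[0, -0.05, 0], [0, 0, 0], 0.05],
    [[0, -0.1, 0], [0, 0, 0], 0.05],
    [[0, -0.15, 0], [0, 0, 0], 0.05],
    [[-0.01, -0.2, 0], [0, 0, 0], 0.05],
    [[-0.017, -0.25, 0], [0, 0, 0], 0.05],
  ],
)

```text
time: 18.5
tool_pos: [0.4619, -0.1905, 0.1462]
tool_rot: [3.141, -0.0, 3.08]
contact_force: [0.3, 0.4, -0.0]
opening: 0.0497
grip_force: 0.0
```

```bash
python3 - <<'E'
from fit import *
import cv2
c,s=np.cos(-.06),np.sin(-.06)
o=np.zeros((600,800,3),np.uint8)
a=robot.read_camera("scene")[:,:,::-1].copy();b=robot.read_camera("top")[:,:,::-1].copy()
a=cv2.resize(a[185:265,270:350],None,fx=5,fy=5,interpolation=2);b=cv2.resize(b[165:265,305:371],None,fx=6,fy=6,interpolation=2)
for th,col in((0.05,(0,0,255)),):
    L=[(.185,.04,.004),(.185,-.04,.004),(.185,.04,-.004),(.185,-.04,-.004),(.14,0,.004),(.065,0,.004)]
    W=[]
    for r,y,h in L:
        X=.08-r*np.cos(th)+h*np.sin(th);Z=.042+r*np.sin(th)+h*np.cos(th);W.append([.521+c*X-s*y,-.0436+s*X+c*y,Z])
    for im,n,off,f in((a,"scene",(270,185),5),(b,"top",(305,165),6)):
        for u,v in (proj(n,W)-off+.5)*f: cv2.circle(im,(int(u),int(v)),3,col,1)
o[:400,:400]=a;o[:,400:796]=b
cv2.imwrite("pics/z7.png",o)
E
python3 go.py .4612 -.2164 .10 3.08
```

```text
t 18.6 q [-0.55  0.36  1.68 -0.    1.1  -2.05] F [0.4 0.5 0.5] open 0.0497 grip 0.0
shift [-0.0003 -0.0218  0.0461] turn [-0.0019  0.0006 -0.0059]
```

View pics/z7.png

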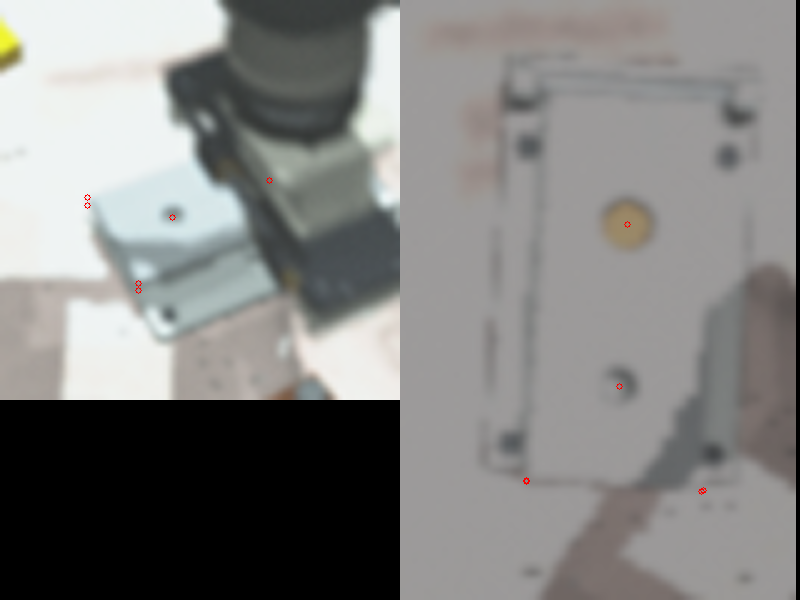

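Top view: plate lies nearly shut with wood centred under the punch hole at (627,224), and the front hole sits at (620,387), on its prediction. Next I'll take the pin.

Call:
arm_command(
  moves=[
    [[0, -0.022, 0.02], [0, 0, 0], 0.05],
    [[0, -0.022, 0.05], [0, 0, 0], 0.05],
    [[0, -0.022, 0.05], [0, 0, 0], 0.05],
    [[0, -0.022, 0.05], [0, 0, 0], 0.05],
    [[0, -0.022, 0.05], [0, 0, 0], 0.05],
  ],
)

```text
time: 19.1
tool_pos: [0.4615, -0.2108, 0.0976]
tool_rot: [-3.141, 0.001, 3.08]
contact_force: [-0.7, -0.2, -0.2]
opening: 0.0502
grip_force: 0.0
```

```bash
python3 go.py .4612 -.2164 .025 3.08
```

```text
t 19.1 q [-0.58  0.43  1.73  0.    0.99 -2.09] F [-0.7 -0.2 -0.2] open 0.0502 grip 0.0
shift [ 0.0001 -0.0055  0.0726] turn [-0.0006  0.0014  0.0003]
```

Call:
arm_command(
  moves=[
    [[0, -0.0055, 0.02], [0, 0, 0], 0.05],
    [[0, -0.0055, 0.045], [0, 0, 0], 0.05],
    [[0, -0.0055, 0.065], [0, 0, 0], 0.05],
    [[0, -0.0055, 0.072], [0, 0, 0], 0.05],
    [[0, -0.0055, 0.072], [0, 0, 0], 0.05],
  ],
)

```text
time: 19.6
tool_pos: [0.4607, -0.2163, 0.0247]
tool_rot: [3.141, -0.0, 3.08]
contact_force: [0.7, 0.2, 1.0]
opening: 0.0499
grip_force: 0.0
```

Call:
arm_command(
  moves=[
    [[0, 0, 0], [0, 0, 0], 0.03],
    [[0, 0, 0], [0, 0, 0], 0.015],
    [[0, 0, 0], [0, 0, 0], 0.01],
    [[0, 0, 0], [0, 0, 0], 0.01],
    [[0, 0, 0], [0, 0, 0], 0.01],
  ],
  squeeze=40,
)

```text
time: 20.1
tool_pos: [0.4607, -0.2167, 0.0249]
tool_rot: [-3.141, 0.001, 3.079]
contact_force: [-1.3, -0.3, 2.8]
opening: 0.019
grip_force: 40.0
```

Call:
arm_command(
  moves=[
    [[0, 0, -0.01], [0, 0, 0], 0.01],
    [[0, 0, -0.03], [0, 0, 0], 0.01],
    [[0, 0, -0.06], [0, 0, 0], 0.01],
    [[0, 0, -0.085], [0, 0, 0], 0.01],
    [[0, 0, -0.085], [0, 0, 0], 0.01],
  ],
)

```text
time: 20.6
tool_pos: [0.4624, -0.2178, 0.1132]
tool_rot: [-3.138, 0.006, 3.08]
contact_force: [0.3, -0.3, -1.2]
opening: 0.0195
grip_force: 40.0
```

```bash
python3 go.py .4606 -.040 .105 3.08
```

```text
t 20.6 q [-0.59  0.41  1.7   0.    1.02 -2.1 ] F [ 0.3 -0.3 -1.2] open 0.0195 grip 39.99983310699463
shift [0.0128 0.1774 0.0075] turn [-0.0035  0.0061 -0.0005]
```

Call:
arm_command(
  moves=[
    [[0.003, 0.045, 0], [0, 0, 0], 0.01],
    [[0.006, 0.09, 0], [0, 0, 0], 0.01],
    [[0.008, 0.135, 0], [0, 0, 0], 0.01],
    [[0.011, 0.176, 0.005], [0, 0, 0], 0.01],
    [[0.011, 0.176, 0.005], [0, 0, 0], 0.01],
  ],
)

```text
time: 21.1
tool_pos: [0.4587, -0.0358, 0.1034]
tool_rot: [3.14, -0.003, 3.084]
contact_force: [0.3, -0.3, -1.0]
opening: 0.0192
grip_force: 40.0
```

Call:
arm_command(
  moves=[
    [[0, 0, 0.005], [0, 0, 0], 0.01],
    [[0, 0, 0.01], [0, 0, 0], 0.01],
    [[0, 0, 0.015], [0, 0, 0], 0.01],
    [[0, 0, 0.015], [0, 0, 0], 0.01],
    [[0, 0, 0.015], [0, 0, 0], 0.01],
  ],
)

```text
time: 21.6
tool_pos: [0.4604, -0.0409, 0.0892]
tool_rot: [3.141, -0.0, 3.078]
contact_force: [-0.5, -0.4, -0.4]
opening: 0.0194
grip_force: 40.0
```

```bash
python3 go.py .4606 -.040 .075 3.08
```

```text
t 21.6 q [-0.25  0.37  1.85  0.    0.92 -1.76] F [-0.5 -0.4 -0.4] open 0.0194 grip 39.999820590019226
shift [-0.0002  0.0009  0.0142] turn [ 0.0001 -0.0005 -0.0019]
```

Call:
arm_command(
  moves=[
    [[0, 0.0007, 0.005], [0, 0, 0], 0.01],
    [[0, 0.0007, 0.009], [0, 0, 0], 0.01],
    [[0, 0.0007, 0.013], [0, 0, 0], 0.01],
    [[0, 0.0007, 0.017], [0, 0, 0], 0.01],
    [[0, 0.0007, 0.02], [0, 0, 0], 0.01],
  ],
)

```text
time: 22.1
tool_pos: [0.4603, -0.0394, 0.069]
tool_rot: [3.141, -0.0, 3.08]
contact_force: [-1.2, 0.4, -0.9]
opening: 0.0194
grip_force: 40.0
```

Call:
arm_command(
  moves=[
    [[0, 0, 0.002], [0, 0, 0], 0.01],
    [[0, 0, 0.004], [0, 0, 0], 0.01],
    [[0, 0, 0.005], [0, 0, 0], 0.01],
    [[0, 0, 0.005], [0, 0, 0], 0.01],
    [[0, 0, 0.005], [0, 0, 0], 0.01],
  ],
)

```text
time: 22.6
tool_pos: [0.4606, -0.0395, 0.0645]
tool_rot: [3.142, 0.0, 3.079]
contact_force: [0.5, -0.2, -0.7]
opening: 0.0195
grip_force: 40.0
```

Pin tip is in the plate hole with no contact force. Continuing down.

Call:
arm_command(
  moves=[
    [[0, 0, 0.002], [0, 0, 0], 0.01],
    [[0, 0, 0.004], [0, 0, 0], 0.01],
    [[0, 0, 0.006], [0, 0, 0], 0.01],
    [[0, 0, 0.008], [0, 0, 0], 0.01],
    [[0, 0, 0.008], [0, 0, 0], 0.01],
  ],
)

```text
time: 23.1
tool_pos: [0.4603, -0.0395, 0.0561]
tool_rot: [3.141, -0.001, 3.079]
contact_force: [0.4, -0.0, -1.0]
opening: 0.0196
grip_force: 40.0
```

Call:
arm_command(
  moves=[
    [[0, 0, 0.003], [0, 0, 0], 0.01],
    [[0, 0, 0.005], [0, 0, 0], 0.01],
    [[0, 0, 0.008], [0, 0, 0], 0.01],
    [[0, 0, 0.011], [0, 0, 0], 0.01],
    [[0, 0, 0.011], [0, 0, 0], 0.01],
  ],
)

```text
time: 23.6
tool_pos: [0.4602, -0.0394, 0.045]
tool_rot: [3.141, -0.001, 3.079]
contact_force: [-0.3, 0.7, 0.1]
opening: 0.0193
grip_force: 40.0
```

Call:
arm_command(
  moves=[
    [[0, 0, 0.001], [0, 0, 0], 0.01],
    [[0, 0, 0.002], [0, 0, 0], 0.01],
    [[0, 0, 0.003], [0, 0, 0], 0.01],
    [[0, 0, 0.004], [0, 0, 0], 0.01],
    [[0, 0, 0.005], [0, 0, 0], 0.01],
  ],
)

```text
time: 24.1
tool_pos: [0.4604, -0.0395, 0.0404]
tool_rot: [3.142, -0.0, 3.08]
contact_force: [-1.0, -0.7, 0.8]
opening: 0.0187
grip_force: 40.0
```

Call:
arm_command(
  moves=[
    [[0, 0, 0.001], [0, 0, 0], 0.01],
    [[0, 0, 0.002], [0, 0, 0], 0.01],
    [[0, 0, 0.002], [0, 0, 0], 0.01],
    [[0, 0, 0.002], [0, 0, 0], 0.01],
    [[0, 0, 0.002], [0, 0, 0], 0.01],
  ],
)

```text
time: 24.6
tool_pos: [0.4606, -0.0395, 0.0384]
tool_rot: [3.142, 0.0, 3.079]
contact_force: [-0.4, 1.2, 0.9]
opening: 0.019
grip_force: 40.0
```

Call:
arm_command(
  moves=[
    [[0, 0, 0.001], [0, 0, 0], 0.01],
    [[0, 0, 0.001], [0, 0, 0], 0.01],
    [[0, 0, 0.0015], [0, 0, 0], 0.01],
    [[0, 0, 0.0015], [0, 0, 0], 0.01],
    [[0, 0, 0.0015], [0, 0, 0], 0.01],
  ],
)

```text
time: 25.1
tool_pos: [0.4605, -0.0395, 0.0371]
tool_rot: [3.142, 0.0, 3.079]
contact_force: [-1.7, -0.8, 4.8]
opening: 0.0194
grip_force: 40.0
```

Call:
arm_command(
  moves=[
    [[0, 0, 0.001], [0, 0, 0], 0.01],
    [[0, 0, 0.001], [0, 0, 0], 0.01],
    [[0, 0, 0.001], [0, 0, 0], 0.01],
    [[0, 0, 0.001], [0, 0, 0], 0.01],
    [[0, 0, 0.001], [0, 0, 0], 0.01],
  ],
)

```text
time: 25.6
tool_pos: [0.4606, -0.0395, 0.0368]
tool_rot: [-3.142, 0.001, 3.08]
contact_force: [-3.7, 0.3, 12.7]
opening: 0.0193
grip_force: 40.0
```

Call:
arm_command(
  moves=[
    [[0, 0, 0.0005], [0, 0, 0], 0.01],
    [[0, 0, 0.0005], [0, 0, 0], 0.01],
    [[0, 0, 0.0005], [0, 0, 0], 0.01],
    [[0, 0, 0.0005], [0, 0, 0], 0.01],
    [[0, 0, 0.0005], [0, 0, 0], 0.01],
  ],
)

```text
time: 26.1
tool_pos: [0.4606, -0.0395, 0.0367]
tool_rot: [-3.141, 0.001, 3.08]
contact_force: [-5.7, 0.7, 18.6]
opening: 0.0194
grip_force: 40.0
```

Run:
```python
from cell import robot
import cv2,numpy as np
o=np.zeros((600,800,3),np.uint8)
a=robot.read_camera("scene")[:,:,::-1];b=robot.read_camera("top")[:,:,::-1]
o[:,:400]=cv2.resize(a[185:260,275:325],(400,600),interpolation=2)
o[:,400:]=cv2.resize(b[165:255,310:370],(400,600),interpolation=2)
cv2.imwrite("pics/z8.png",o);s=robot.observe();print(s["tool_pos"],s["contact_force"],s["grip_force"])
```

```text
[ 0.46062701 -0.03952299  0.03675037] [-5.64280787  0.29471059 18.21937313] 40.004743337631226
```

View pics/z8.png

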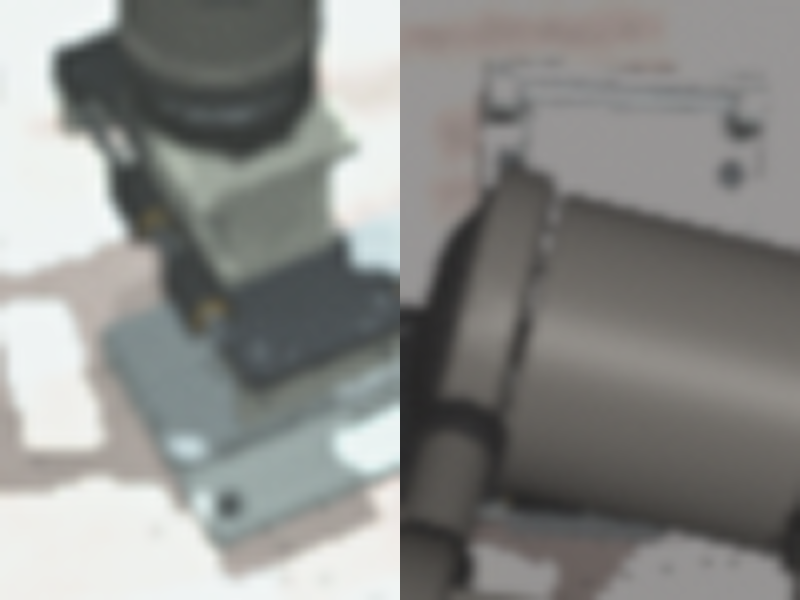

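The plate lies level and shut under the gripper in the scene view (end corners at about (105,340) and (185,450)). The pin meets a stiff stop at its home height with 18 N.

```bash
python3 -c "
from cell import robot;print(robot.hand_in())"
```

```text
the job is handed in; nothing more can be done
None
```

The job is handed in: block seated in the nest, guide plate pressed shut, and slim pin fully home, still gripped and pressed with about 18 N. The verdict was not shown.

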